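# Re-register a cordless phone: handset on its cradle, paging key held down

### The job

Re-register the cordless phone to its base: set the handset down in its cradle on the base - do not drop it in - face up with the charging end at the foot of the cradle, lying flat and fully home, and let go of it. Then, with the fingertips, press the paging key on the base all the way down against its spring, without pressing hard, keep it down for at least 3 seconds and finish while still holding it down. Leave the candle, the pine cone, the books and the ceramic artichoke where they are.

Things in the scene. Friction and masses are not known exactly. Their poses are not given: they have to be found in the camera images.
- handset: Dark cordless telephone handset, a rounded bar 160 mm long (its x), 47 mm wide (y), 24 mm thick (z), about 140 g. It starts lying on its back on the table, keypad and screen up. Origin: centre of its back (underside), below its centre of mass; x runs along it from the charging end (keypad) to the earpiece end (screen), z out of the keypad face.
- earpiece (a point): Middle of the handset's earpiece end face, 80 mm along x and 12 mm up from the handset's origin; same axes as the handset.
- phone_base: Dark telephone base, a wedge 180 mm long (x) and 140 mm wide (y) that does not slide on the table. Origin: centre of its underside; z up. Its top slopes up at 15 degrees from 16 mm high at the front edge (-x) to 63 mm high at the back edge (+x). On the slope, the -y side is the handset's cradle and the +y side carries the paging key (front half) and flush speaker slots (back half).
- cradle_seat (a point): Where the handset's origin lies when the handset is home: on the sloping surface, 3 mm towards -x, 30 mm towards -y and 39 mm up from the base's origin. Axes are the slope's: x up the slope (the earpiece end goes this way), y level to the left, z square out of the slope; the handset lies with its axes along these. Beside its middle the slope is flat and open: room for fingers.
- cradle_foot (a point): Foot of the cradle, on the slope, 82 mm down it from cradle_seat; same axes. The inner face of a cross lip 14 mm high stands here, 2 mm clear of the handset's charging end when home. From the lip 47 mm up the slope run two side cheeks 12 mm high and 6 mm thick, inner faces at y = -26 and +26 mm (2.5 mm clear of the handset on each side).
- page_key (a joint): Travel of the paging key in m: 0 released, 0.005 all the way down. It slides square into the slope (along -z of cradle_seat). Its spring takes about 2.5 N to start, rising evenly to about 6.5 N at full travel, where it meets a firm rubber stop, and pushes it back up when let go.
- key_top (a point): Middle of the top of the paging key, a grey rounded oblong key 32 mm along the slope by 22 mm across, the only key on the base. Released, its top is 8 mm above the slope, and pressed fully 3 mm. It lies 35 mm down the slope and 78 mm towards +y of cradle_seat; same axes as cradle_seat. Moves with the key.
- candle_jar: Bystander: candle in a glass jar, 72 mm across, 85 mm high (wick to 97), loose. Origin: centre of its underside.
- pine_cone: Bystander: brown pine cone, 54 mm across (60 with its scales), 66 mm high, standing loose. Origin: centre of its underside.
- books: Bystander: stack of two pale books, 220 mm (x) by 150 mm (y), 50 mm high, loose and heavy. Origin: centre of the underside.
- artichoke: Bystander: white ceramic artichoke ornament, 80 mm across (90 with its leaves), 77 mm high, loose. Origin: centre of its underside.
There are look-alikes about, which are no part of the job. Of the things that look like the handset, the middle-sized one is meant. Leave any orange look-alike of the phone_base alone.

How it is judged (in metres and radians):
On the way, in this order (a step that is already met when the one before it is completed fails the run):
1. the handset lies home in the cradle, face up, earpiece end up the slope, let go and at rest, with the paging key not pressed (x of handset in the frame of cradle_seat between -0.006 and 0.007 m and y of handset in the frame of cradle_seat between -0.005 and 0.005 m and z of handset in the frame of cradle_seat between -0.003 and 0.004 m and angle between the z axis of handset and the z axis of cradle_seat, either way round below 0.06 rad and angle between handset's own z axis and vertical below 0.6 rad and x of earpiece in the frame of cradle_seat above 0.06 m and contact force between each of the fingers, the arm and handset below 0.2 N and linear speed of handset below 0.02 m/s and value of joint page_key below 0.002 m), for 0.2 s.
2. with the handset home, the fingers keep the paging key down (4 of its 5 mm or more) for 3 s (x of handset in the frame of cradle_seat between -0.006 and 0.007 m and y of handset in the frame of cradle_seat between -0.005 and 0.005 m and z of handset in the frame of cradle_seat between -0.003 and 0.004 m and angle between the z axis of handset and the z axis of cradle_seat, either way round below 0.06 rad and angle between handset's own z axis and vertical below 0.6 rad and x of earpiece in the frame of cradle_seat above 0.06 m and contact force between each of the fingers, the arm and handset below 0.2 N and linear speed of handset below 0.02 m/s and value of joint page_key above 0.004 m and contact force between the fingers and phone_base above 2 N), for 3 s.
At the end, for the whole second after the job is handed in: Handset home in the cradle, untouched and at rest: origin -6 to +7 mm of cradle_seat along the slope, 5 mm across, -3 to +4 mm off it, square within 0.06 rad, keypad up, earpiece up the slope. Fingers still hold the paging key 4 mm down or more, with 2 to 30 N (all of step 2 and contact force between the fingers and phone_base below 30 N); the arm keeps its last pose, push and grip.
It fails at once if the candle, pine cone, books or artichoke are shifted by more than 20 mm or tipped over (distance of any of candle_jar, pine_cone, books, artichoke from where it was at the start of the episode above 0.02 m or angle between any of candle_jar, pine_cone, books, artichoke's own z axis and vertical above 0.4 rad).
It fails at once if the handset is let go while more than 20 mm above the cradle (dropped in) (horizontal distance between handset and cradle_seat below 0.06 m and z of handset in the frame of cradle_seat above 0.02 m and contact force between the fingers and handset below 0.05 N).
It fails at once if the fingers press on the base or its key with more than 40 N (contact force between the fingers and phone_base above 40 N).
It also fails if it takes over 53 s, if anything falls off the work surface, if the arm or the gripper's body presses on something with over 40 N, if the wrist force passes 120 N, or if a joint passes its speed limit or range.

### The arm

A 6-joint arm with a two-finger parallel gripper is mounted at the origin on the work surface. World frame = base frame: x ahead of the robot, y to its left, z up, the work surface at z = 0. Lengths are in mm, angles in rad, forces in N, time in s.
With the tool pointing down it reaches from about 325 to 875 mm from the base axis. Payload 4.4 kg.
Tool frame: the origin (TCP) lies on the centre line of the jaws, within the pads' length; the fingertips stand ahead of it and the grasp point (between the pads) lies 6 mm ahead of it (ctrl.tcp_to_tips is the z of the fingertips in the tool frame, in mm); z points along the fingers, y is the line along which they close (so a half turn about z gives the same grasp; the last joint's range is limited). The gripper opens to 85 mm and grips with 20 to 120 N. Pads are 22 mm wide; open, the fingers measure 114 mm over their backs; the gripper's body (76 mm by 85 mm) begins 54 mm behind the grasp point. The pads swing forward as they close: fully open they stand 13 mm farther back than shut.
Start: joints at [1.155, 0.207, 1.542, -0, 1.393, -0.15], TCP at [150.497, 554.958, 256.282] pointing down, gripper open.
Joint ranges: [-2.73, 2.73], [-0.86, 2.22], [0.23, 2.46], [-1.11, 4.25], [0.08, 2.63], [-2.82, 2.82]. Speed limits (rad/s): [2.79, 2.79, 3.14, 3.14, 3.14, 3.14].

### API

Orientations are given as a 3x3 rotation matrix whose columns are the frame's x, y, z axes.
In Python, from plant import ctrl, sensors, optics gives the robot as it stands. Calls block until the motion is done:
- ctrl.move_ptp(position, orientation): joint-space move of the TCP to a pose.
- ctrl.move_l(position, rot=None, vel=150, threshold=None): straight line of the TCP; rot=None keeps the orientation; vel is the mean speed in mm/s. With threshold (N) it stops when the force on the tool has changed by that much, and returns True; else False.
- ctrl.set_joints(angles): joint-space move.
- ctrl.gripper_to(opening, force=None): finger opening in mm; force is the grip in N (None keeps the last); returns when the fingers have stopped.
- ctrl.hold(seconds).
- ctrl.solve_ik(position, orientation): joint angles nearest the present ones, or None.
- sensors.read_state(): the state.
- optics.grab_frame(name): name is "scene" or "top"; returns (picture, depth): 420x560x3 uint8, red, green, blue; 420x560 float32, mm along the optical axis (not along the pixel's ray), 0 where there is no reading.
- optics.camera_params(name): a dict with "mtx" (3x3 intrinsics, pixels), "R" (3x3) and "t" (3): a world point X has camera coordinates R X + t. Camera axes: x right, y down, z forward; pixel columns grow to the right and rows downward; lengths in mm; the calibration is good to about 2 mm. A picture is of the moment at which its call begins. camera_params takes no time and is no camera call.
A pose or a line that the arm cannot do raises ctrl.MotionError and nothing moves.
- ctrl.finish_job(): hands the job in; it is judged then, once.
The state is a dict: "t": time; "q": joint angles; "qvel": joint speeds; "tau": joint torques, N m; "eef_pos": TCP position; "eef_rot": TCP orientation; "force": force on the tool from outside, world axes, zero at the start; "wrist_torque": the same for the moment, N m; "grip_width": finger opening in mm; "grasp_force": force on a finger pad.
Only numpy, scipy, OpenCV 4.12 (cv2) and the standard library are available. Lean on these libraries where they do the work, as an engineer would, in place of code of your own. Each camera call takes 0.05 s, during which the arm holds its last target. There are 200 camera calls.

## Working session

There is one attempt and no reset: what is moved stays moved. The work goes in short steps, each a Python script; the robot and the scene stay as the last script left them, time stands still between calls to the robot, and variables do not carry over. Pictures are saved under pics/ and viewed, at most 10 in all, crops included, and the job is handed in when it is done.

```bash
mkdir -p pics; ls; python3 - <<'E'
from plant import ctrl,sensors,optics
import cv2,numpy as np
for n in("scene","top"):
    p,d=optics.grab_frame(n); np.savez(f"pics/{n}0.npz",p=p,d=d)
    cv2.imwrite(f"pics/{n}0.png",cv2.resize(p[:,:,::-1],(800,600),interpolation=cv2.INTER_CUBIC))
    c=optics.camera_params(n); print(n,c)
s=sensors.read_state();print(s["t"],s["eef_pos"],ctrl.tcp_to_tips,s["grip_width"])
E
```

```text
pics
scene {'mtx': array([[503.3574447 ,   0.        , 276.7036729 ],
       [  0.        , 503.3574447 , 210.25154724],
       [  0.        ,   0.        ,   1.        ]]), 'R': array([[ 0.7551475 ,  0.65517644, -0.02227285],
       [ 0.37651478, -0.46127774, -0.80340492],
       [-0.53664595,  0.59830317, -0.59501635]]), 't': array([-412.58101887, -148.80556127, 1611.41921113])}
top {'mtx': array([[479.76450553,   0.        , 285.57517829],
       [  0.        , 479.76450553, 212.94528981],
       [  0.        ,   0.        ,   1.        ]]), 'R': array([[ 0.01429095, -0.9998511 ,  0.00967152],
       [-0.99691909, -0.01499376, -0.07699034],
       [ 0.07712388, -0.00854146, -0.99698493]]), 't': array([ -18.27058723,  525.91319042, 1301.02838872])}
0.1 [150.23826601 554.36439817 255.20238971] 25.0 85.15253834496322
```

View pics/top0.png

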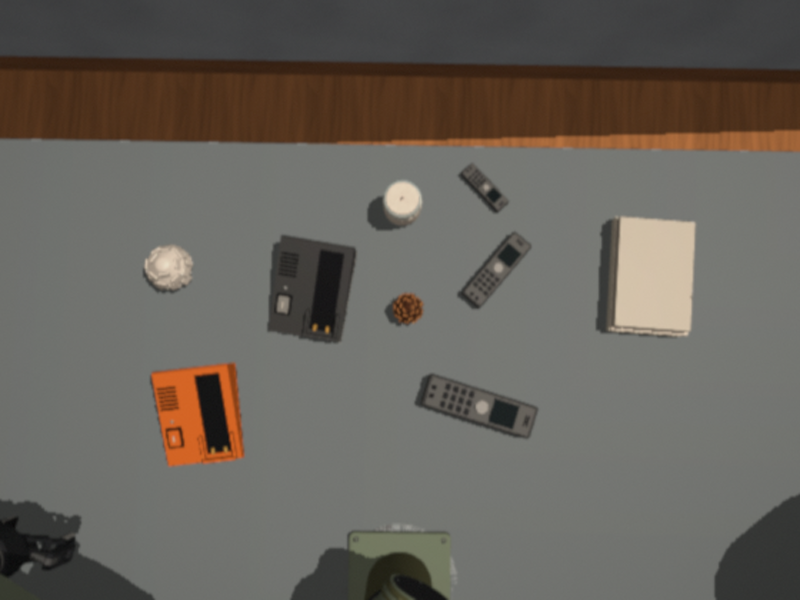

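View pics/scene0.png

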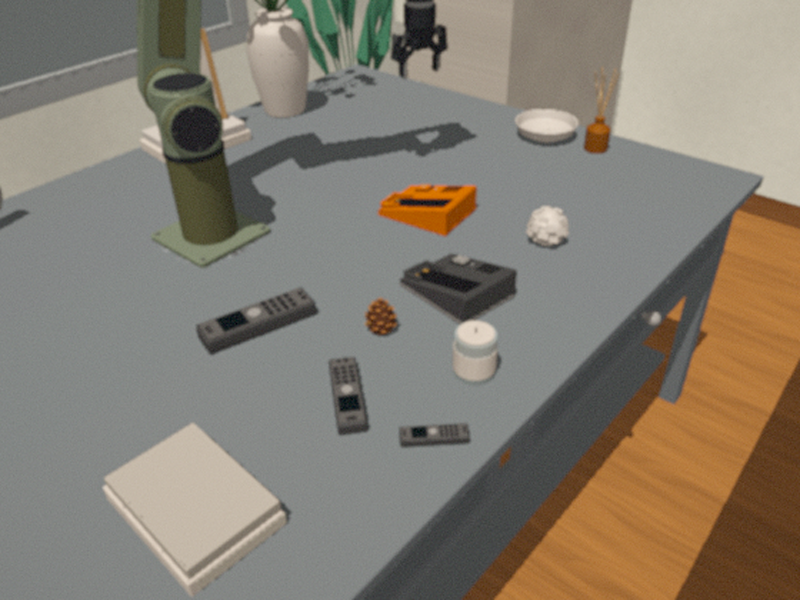

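The top view shows the middle-sized handset at about (496,270), with its screen end at upper right (522,240). The dark base is at (312,290), with its key at (283,303), cradle on the right and foot contacts at the bottom (321,328). The pine cone (407,308) and candle (402,202) stand between the two. Next I'll fit poses using depth.

```bash
cat > h.py <<'E'
import numpy as np,cv2
from plant import ctrl,sensors,optics
def cloud(n,d):
    c=optics.camera_params(n);v,u=np.mgrid[:d.shape[0],:d.shape[1]]
    P=np.stack([(u-c["mtx"][0,2])*d/c["mtx"][0,0],(v-c["mtx"][1,2])*d/c["mtx"][1,1],d],-1)
    W=(P-c["t"])@c["R"]; W[d<=0]=np.nan; return W
def proj(n,X):
    c=optics.camera_params(n);p=(np.atleast_2d(X)@c["R"].T+c["t"])@c["mtx"].T;return p[:,:2]/p[:,2:]
E
python3 - <<'E'
from h import *
W={}
for n in("top","scene"):
    z=np.load(f"pics/{n}0.npz");W[n]=cloud(n,z["d"]);
t=W["top"]
f=lambda u,v:t[int(v*.7),int(u*.7)].round(1)
for nm,u,v in [("table",430,350),("hs",496,270),("base",312,290),("key",283,303),("candle",402,202),("cone",407,308),("arti",168,268)]:print(nm,f(u,v))
hs=f(496,270);bs=f(312,290)
for n in W:
    w=W[n]
    for nm,c,r,zl in(("hs",hs,100,13),("hs22",hs,100,18),("base",bs,125,9)):
        m=(np.hypot(w[...,0]-c[0],w[...,1]-c[1])<r)&(w[...,2]>zl)
        k,l,st,ce=cv2.connectedComponentsWithStats(m.astype(np.uint8))
        # component containing centre
        i=1+np.argmax(st[1:,4]) ; q=w[l==i]
        rr=cv2.minAreaRect(q[:,:2].astype(np.float32))
        print(n,nm,len(q),rr,"med z",np.median(q[:,2]).round(1), "tab z",np.nanmedian(w[(np.hypot(w[...,0]-c[0],w[...,1]-c[1])<r+40)&(w[...,2]<8)][:,2]).round(1))
        if nm=="base":
            A=np.c_[q[:,:2],np.ones(len(q))];ok=np.ones(len(q),bool)
            for _ in range(15):
                s=np.linalg.lstsq(A[ok],q[ok,2],rcond=None)[0];e=q[:,2]-A@s;ok=abs(e)<4
            print("plane",s,ok.sum(),"slope",np.degrees(np.arctan(np.hypot(*s[:2]))),"yaw",np.degrees(np.arctan2(s[1],s[0])),"std",e[ok].std())
z=np.load("pics/top0.npz")["p"];s=np.load("pics/scene0.npz")["p"]
a=cv2.resize(z[155:250,180:260],(640,760)[::1],interpolation=cv2.INTER_CUBIC)[:600]
a=cv2.resize(z[160:245,180:265],(400,400),interpolation=cv2.INTER_CUBIC)
b=cv2.resize(z[150:230,310:390],(400,400),interpolation=cv2.INTER_CUBIC)
cv2.imwrite("pics/crop1.png",np.hstack([a,b])[:,:,::-1])
E
```

```text
table [441.6 -54.8   2.5]
hs [ 594.6 -179.    24.8]
base [548.6 172.9  43.4]
key [523.8 227.3  37.3]
candle [711.7   4.8  86.8]
cone [517.4  -6.1  61.9]
arti [584.2 437.1  72.6]
top hs 974 ((598.8378295898438, -180.7589111328125), (46.97559356689453, 160.77525329589844), 50.36338806152344) med z 24.9 tab z 0.1
top hs22 957 ((598.884521484375, -180.7610321044922), (46.81385803222656, 160.6160430908203), 50.22441482543945) med z 25.0 tab z 0.1
top base 3535 ((553.017822265625, 175.51087951660156), (142.4104766845703, 181.01536560058594), 81.19752502441406) med z 40.5 tab z -0.0
plane [ 2.61196814e-01 -4.22721452e-02 -9.68827477e+01] 2778 slope 14.820562531740102 yaw -9.193051354944398 std 2.028088561593531
scene hs 1007 ((599.8131103515625, -183.15562438964844), (47.09103775024414, 161.49278259277344), 50.30894088745117) med z 22.3 tab z -2.4
scene hs22 946 ((599.9293212890625, -183.48536682128906), (46.84358215332031, 160.4065399169922), 50.355125427246094) med z 22.5 tab z -2.4
scene base 2386 ((554.07275390625, 173.12030029296875), (147.1385498046875, 186.74847412109375), 81.00594329833984) med z 35.6 tab z -2.8
plane [ 2.31592817e-01 -6.80371302e-03 -8.92710215e+01] 1274 slope 13.044844114921998 yaw -1.682746284217818 std 2.0385912250516434
```

View pics/crop1.png

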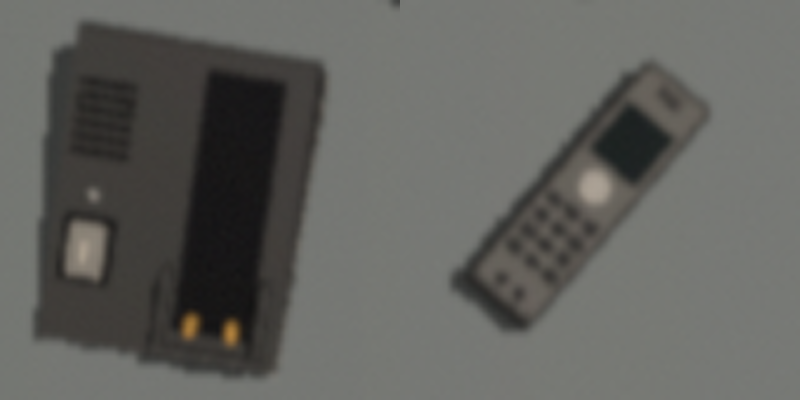

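The crop confirms the orientations. The keypad end of the handset is at lower left and the screen at upper right. The cradle foot, with its gold contacts, is on the robot's side of the base. Handset: (599,-181), yaw -39.7°. Base: (553,175.5), yaw -8.8°. Next comes IK, then the pick.

```bash
cat >> h.py <<'E'
def Rz(a):a=np.radians(a);return np.array([[np.cos(a),-np.sin(a),0],[np.sin(a),np.cos(a),0],[0,0,1]])
def Ry(a):a=np.radians(a);return np.array([[np.cos(a),0,np.sin(a)],[0,1,0],[-np.sin(a),0,np.cos(a)]])
HS=np.array([599,-181,0.]);HY=-39.7
BASE=np.array([553,175.5,0.]);BY=-8.8
RS=Rz(BY)@Ry(-15)                 # slope axes
SEAT=BASE+Rz(BY)@[-3,-30,39]
KEY=SEAT+RS@[-35,78,8]
def tool(R,s): return R@np.diag([s,-s,-1.])   # tool z = -z of R, x = s*x
E
python3 - <<'E'
from h import *
print(RS[:,0],SEAT,KEY)
for s in(1,-1):
    for nm,p,R in(("pick",HS+[0,0,29],Rz(HY)),("pick up",HS+[0,0,200],Rz(HY)),("place",SEAT+RS@[2,0,29],RS),("place up",SEAT+RS@[2,0,29]+[0,0,120],RS),
      ("key",KEY+RS[:,2]*25,RS),("key90",KEY+RS[:,2]*25,RS@Rz(90))):
        q=ctrl.solve_ik(p,tool(R,s));print(s,nm,None if q is None else np.round(q,2))
E
```

```text
[ 0.95455532 -0.14777297  0.25881905] [545.44573977 146.31210607  39.        ] [521.92302033 228.88273896  37.66874003]
1 pick [-0.43  0.57  1.56 -0.    1.01  1.83]
1 pick up [-0.43  0.36  1.47 -0.    1.31  1.83]
1 place [ 0.15  0.3   1.9  -0.12  0.7   1.96]
1 place up [ 0.15  0.11  1.82 -0.1   0.96  1.92]
1 key [ 0.33  0.33  1.87 -0.18  0.72  2.18]
1 key90 [ 0.33  0.33  1.87 -0.18  0.72  0.61]
-1 pick [-0.43  0.57  1.56 -0.    1.01 -1.31]
-1 pick up [-0.43  0.36  1.47 -0.    1.31 -1.31]
-1 place [ 0.15  0.3   1.9  -0.12  0.7  -1.18]
-1 place up [ 0.15  0.11  1.82 -0.1   0.96 -1.22]
-1 key [ 0.33  0.33  1.87 -0.18  0.72 -0.96]
-1 key90 [ 0.33  0.33  1.87 -0.18  0.72 -2.53]
```

```bash
python3 - <<'E'
from h import *
R=tool(Rz(HY),-1)
ctrl.move_ptp(HS+[0,0,140],R)
ctrl.move_l(HS+[0,0,60],vel=150)
print("contact",ctrl.move_l(HS+[0,0,29],vel=50,threshold=8))
ctrl.gripper_to(35,force=40)
s=sensors.read_state();print(s["t"],s["eef_pos"],s["grip_width"],s["grasp_force"],s["force"])
ctrl.move_l(HS+[0,0,180],vel=120)
P=SEAT+RS@[2,0,29]
ctrl.move_ptp(P+RS@[0,0,90],tool(RS,-1))
s=sensors.read_state();print(s["t"],s["eef_pos"],s["grip_width"],s["grasp_force"],s["force"])
o=[]
for n in("top","scene"):
    p,d=optics.grab_frame(n); np.savez(f"pics/{n}1.npz",p=p,d=d); o.append(p)
a=cv2.resize(o[0][140:260,170:280],(400,436),interpolation=cv2.INTER_CUBIC)
b=cv2.resize(o[1][110:230,255:365],(400,436),interpolation=cv2.INTER_CUBIC)
cv2.imwrite("pics/crop2.png",np.hstack([a,b])[:,:,::-1])
# handset points: height above slope in slope axes
for n in("top","scene"):
    w=cloud(n,np.load(f"pics/{n}1.npz")["d"]); L=(w-SEAT)@RS
    m=(abs(L[...,2]-114)<7)&(abs(L[...,0])<110)&(abs(L[...,1])<32)&(abs(L[...,0]-2)>35)
    for sg in(1,-1):
        q=L[m&(sg*L[...,0]>0)]
        if len(q)>20:print(n,sg,len(q),"x",np.percentile(q[:,0],[1,99]).round(1),"y",np.percentile(q[:,1],[2,50,98]).round(1),"z",np.median(q[:,2]).round(1))
E
```

```text
contact False
5.0417 [ 599.52159549 -181.20479331   29.61426281] 46.57023807868628 43.907214403152466 [-0.6643354  -0.19095924  2.19631731]
7.7417 [517.98323297 150.05535286 154.94785848] 46.111617182423295 43.54135572910309 [ 1.0636087  -0.01444155 -1.1339121 ]
top 1 353 x [37.6 82.5] y [-23.7  -1.3  21. ] z 114.5
scene 1 149 x [37.5 83. ] y [-26.8  -8.3  17.2] z 111.8
scene -1 51 x [-73.9 -35.5] y [-27.8 -20.8  -2.5] z 111.5
```

View pics/crop2.png

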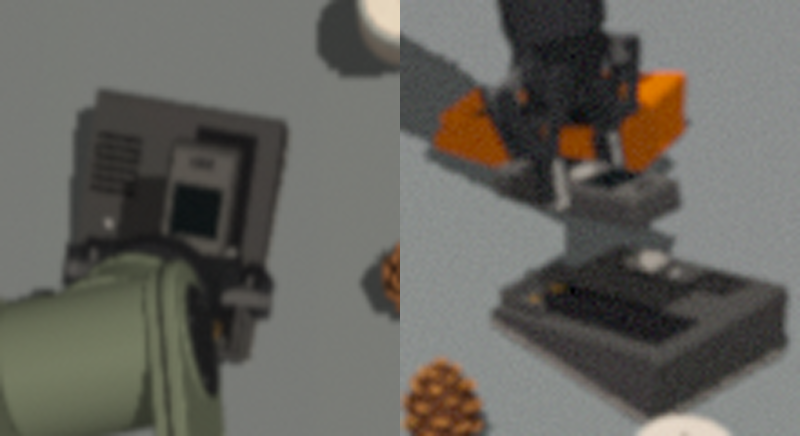

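The left crop (top camera) shows the handset held square above the base, screen end up the slope. It sits slightly left of the cradle strip because of parallax from its height. I'll rectify the first images onto the slope plane to check the cradle's centre line in the same camera frames.

```bash
python3 - <<'E'
from h import *
xs=np.arange(105,-105,-.5);ys=np.arange(60,-60,-.5) 
Y,X=np.meshgrid(np.arange(115,-55,-.5),xs)
out=[]
for n,off in(("top",0),("scene",0)):
    p=np.load(f"pics/{n}0.npz")["p"]
    w=SEAT+np.stack([X,Y,0*X],-1).reshape(-1,3)@RS.T
    uv=proj(n,w).astype(np.float32).reshape(X.shape+(2,))
    im=cv2.remap(p,uv[...,0],uv[...,1],cv2.INTER_CUBIC)
    g=im.astype(float).mean(-1)
    r=g[(xs>-20)&(xs<55)].mean(0);yy=Y[0]
    k=abs(yy)<45
    print(n,"strip profile",[(float(a),int(b)) for a,b in zip(yy[k][::4],r[k][::4])])
    dr=np.gradient(cv2.GaussianBlur(r[None],(0,0),2)[0]);k=abs(yy)<35
    e1=yy[k][np.argmin(dr[k])];e2=yy[k][np.argmax(dr[k])];print("edges",e1,e2,"centre",(e1+e2)/2)
    gold=(im[...,0].astype(int)-im[...,2]>60)&(abs(Y)<30)&(X<-30);print("gold",X[gold].mean(),Y[gold].mean(),X[gold].min(),X[gold].max())
    key=(g>g.max()*.7)&(abs(Y-78)<20)&(abs(X+35)<28);print("key",X[key].mean(),Y[key].mean(),key.sum()/4)
    out.append(im)
b=np.hstack(out);cv2.imwrite("pics/rect.png",cv2.resize(b,None,fx=1.15,fy=1.15)[:,:,::-1]);print(b.shape)
E
```

```text
top strip profile [(44.5, 61), (42.5, 61), (40.5, 61), (38.5, 61), (36.5, 61), (34.5, 61), (32.5, 61), (30.5, 61), (28.5, 61), (26.5, 60), (24.5, 53), (22.5, 40), (20.5, 29), (18.5, 23), (16.5, 22), (14.5, 22), (12.5, 22), (10.5, 22), (8.5, 22), (6.5, 22), (4.5, 22), (2.5, 23), (0.5, 23), (-1.5, 22), (-3.5, 22), (-5.5, 22), (-7.5, 23), (-9.5, 23), (-11.5, 22), (-13.5, 22), (-15.5, 23), (-17.5, 22), (-19.5, 26), (-21.5, 35), (-23.5, 48), (-25.5, 58), (-27.5, 62), (-29.5, 62), (-31.5, 62), (-33.5, 62), (-35.5, 62), (-37.5, 59), (-39.5, 57), (-41.5, 64), (-43.5, 85)]
edges 23.0 -22.5 centre 0.25
gold -70.8387323943662 0.28169014084507044 -77.5 -64.5
key -36.308031341821746 78.71302644466209 510.5
scene strip profile [(44.5, 75), (42.5, 75), (40.5, 76), (38.5, 75), (36.5, 75), (34.5, 75), (32.5, 75), (30.5, 75), (28.5, 74), (26.5, 72), (24.5, 69), (22.5, 64), (20.5, 57), (18.5, 49), (16.5, 41), (14.5, 34), (12.5, 29), (10.5, 27), (8.5, 27), (6.5, 28), (4.5, 28), (2.5, 28), (0.5, 28), (-1.5, 28), (-3.5, 28), (-5.5, 28), (-7.5, 28), (-9.5, 28), (-11.5, 28), (-13.5, 28), (-15.5, 28), (-17.5, 28), (-19.5, 32), (-21.5, 39), (-23.5, 48), (-25.5, 57), (-27.5, 64), (-29.5, 70), (-31.5, 73), (-33.5, 75), (-35.5, 75), (-37.5, 74), (-39.5, 73), (-41.5, 70), (-43.5, 65)]
edges 18.0 -23.5 centre -2.75
gold -67.70408163265306 9.72667638483965 -76.5 -59.0
key -41.078662270372114 84.04804521902967 1061.5
(420, 680, 3)
```

View pics/rect.png

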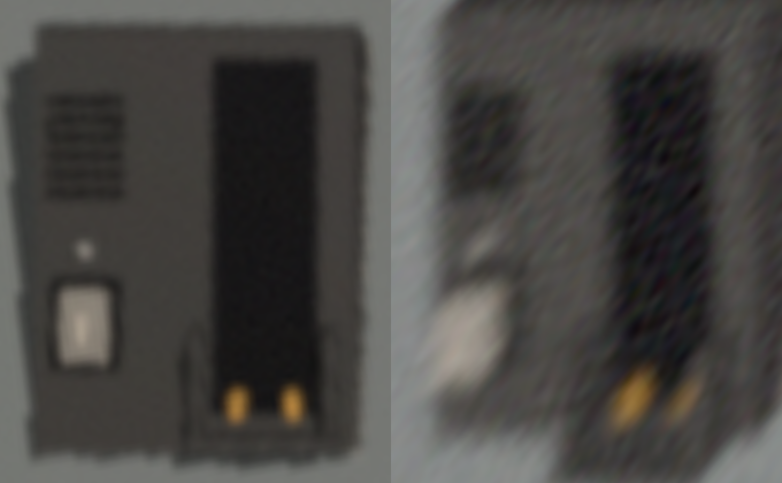

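The rectified top view has the cradle strip centred at y≈0.25 and the gold contacts at x≈-71. Both cameras put the handset about 1.7 mm off in y, so I'll correct that and recheck at a low hover.

```bash
python3 - <<'E'
from h import *
P=SEAT+RS@[2,1.7,29]
ctrl.move_l(P+RS@[0,0,22],vel=60)
ctrl.hold(.3)
s=sensors.read_state();print(s["t"],((s["eef_pos"]-SEAT)@RS).round(2),s["grip_width"],s["grasp_force"],s["force"])
for n in("top","scene"):
    p,d=optics.grab_frame(n); w=cloud(n,d); L=(w-SEAT)@RS
    m=(abs(L[...,2]-46)<7)&(abs(L[...,0])<110)&(abs(L[...,1])<32)&(L[...,0]>38)
    q=L[m];print(n,len(q),"x",np.percentile(q[:,0],[1,99]).round(1),"y",np.percentile(q[:,1],[2,50,98]).round(1),"z",np.median(q[:,2]).round(1))
    for a,b in((38,52),(52,66),(66,80)):
        k=q[(q[:,0]>a)&(q[:,0]<b)];print("   ",a,np.percentile(k[:,1],[3,97]).round(1),np.median(k[:,2]).round(1))
E
```

```text
9.425 [ 2.17  1.76 51.26] 46.05253547215017 43.54136645793915 [ 0.45835558  0.38617591 -0.67171493]
top 300 x [38.5 81.4] y [-21.3   0.3  23.4] z 46.6
    38 [-21.1  22.9] 47.3
    52 [-20.6  21.8] 46.1
    66 [-20.7  23.5] 46.6
scene 144 x [39.9 82.2] y [-23.7  -3.4  20. ] z 43.7
    38 [-23.5  16.5] 44.5
    52 [-24.1  19.1] 43.9
    66 [-23.2  19.5] 42.9
```

```bash
python3 - <<'E'
from h import *
P=SEAT+RS@[2,0.9,29]
ctrl.move_l(P+RS@[0,0,18],vel=40)
print(ctrl.move_l(P+RS@[0,0,-2],vel=15,threshold=4))
s=sensors.read_state();print(s["t"],((s["eef_pos"]-SEAT)@RS).round(2),s["grip_width"],s["grasp_force"],s["force"]@RS)
E
```

```text
True
10.8333 [ 1.87  0.87 29.6 ] 46.16717168915827 44.22911524772644 [ 0.68359671 -0.28166304  4.54339745]
```

Contact came at the expected height, so the handset is seated. Next: release, back off along the slope normal and look.

```bash
python3 - <<'E'
from h import *
ctrl.gripper_to(62)
s=sensors.read_state();P=s["eef_pos"]
ctrl.move_l(P+RS@[0,0,70],vel=80)
ctrl.move_ptp(KEY+RS[:,2]*90,tool(RS@Rz(90),1))
ctrl.gripper_to(0)
print(sensors.read_state()["t"])
for n in("top","scene"):
    p,d=optics.grab_frame(n); w=cloud(n,d); L=(w-SEAT)@RS
    m=(abs(L[...,2]-23)<6)&(abs(L[...,0])<100)&(abs(L[...,1])<31)
    q=L[m];print(n,len(q),"x",np.percentile(q[:,0],[1,99]).round(1),"y",np.percentile(q[:,1],[2,50,98]).round(1),"z",np.median(q[:,2]).round(1))
    A=np.c_[q[:,:2],np.ones(len(q))];print(np.linalg.lstsq(A,q[:,2],rcond=None)[0].round(3))
    c=p[140:260,170:280] if n=="top" else p[110:230,255:365]
    cv2.imwrite(f"pics/{n}3.png",cv2.resize(c,(400,436),interpolation=cv2.INTER_CUBIC)[:,:,::-1])
cv2.imwrite("pics/c3.png",np.hstack([cv2.imread("pics/top3.png"),cv2.imread("pics/scene3.png")]))
E
```

```text
14.3333
top 963 x [-77.2  79.9] y [-22.1  -0.1  22.9] z 24.5
[1.0000e-03 1.1000e-02 2.4324e+01]
scene 443 x [-73.4  81.3] y [-25.6  -7.5  17.1] z 22.5
[-6.0000e-03  5.0000e-02  2.2625e+01]
```

View pics/c3.png

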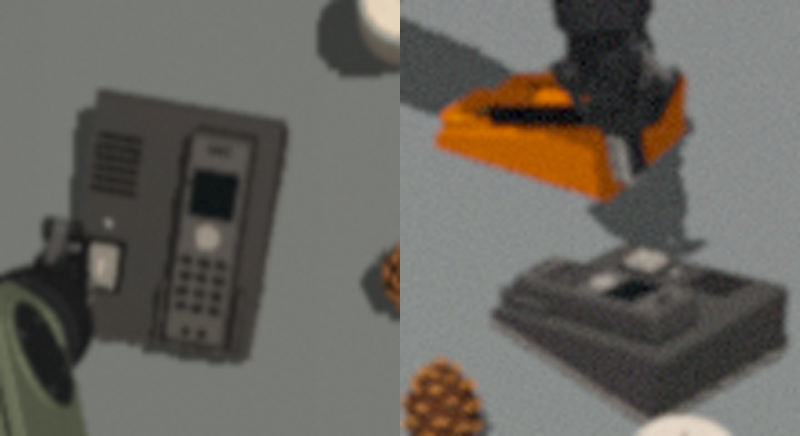

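Both crops show the handset lying flat between the cheeks, home and face up, with the gripper clear beside the key. Now for the key press.

```bash
python3 - <<'E'
from h import *
K=KEY+RS@[0,0.7,0]
ctrl.move_l(K+RS@[0,0,37],vel=80)
ctrl.hold(.3)
rd=lambda:np.mean([(sensors.read_state()["force"]@RS)[2] for _ in range(5)])
f0=rd();z=lambda:((sensors.read_state()["eef_pos"]-K)@RS)[2]
print("f0",f0,z(),sensors.read_state()["grip_width"])
print(ctrl.move_l(K+RS@[0,0,14],vel=15,threshold=2.0))
zc=z();print("contact",zc,rd()-f0)
c=zc
for i in range(16):
    c-=.6; ctrl.move_l(K+RS@[0,0,c],vel=10); ctrl.hold(.1)
    f=rd()-f0;print(round(c,2),z().round(2),f.round(2))
    if f>10:break
s=sensors.read_state();print(s["t"])
E
```

```text
f0 -0.20749482506360098 37.47242850062961 0.07377016585723921
True
contact 23.916183499278816 4.9845851245932025
23.32 23.39 3.51
22.72 22.74 4.82
22.12 22.14 4.83
21.52 21.53 6.28
20.92 20.94 5.15
20.32 20.4 7.12
19.72 20.03 7.29
19.12 19.95 13.03
19.275
```

The key bottomed at 5 mm of travel and is being pressed with about 13 N. I'll hold it there, check the force and hand in.

```bash
python3 - <<'E'
from h import *
ctrl.hold(2);s=sensors.read_state();print((s["force"]@RS).round(1))
ctrl.hold(2.2);s=sensors.read_state();print((s["force"]@RS).round(1),((s["eef_pos"]-KEY)@RS).round(2))
p,d=optics.grab_frame("top");L=(cloud("top",d)-SEAT)@RS
q=L[(abs(L[...,2]-23)<6)&(abs(L[...,0])<100)&(abs(L[...,1])<31)]
print(len(q),np.percentile(q[:,0],[1,99]),np.percentile(q[:,1],[2,98]),np.median(q[:,2]))
print(s["t"],ctrl.finish_job())
E
```

```text
[-2.9 -1.8 13.6]
[-3.5 -1.2 13.2] [ 0.03  0.73 19.95]
963 [-78.17354944  80.04064774] [-22.01159804  22.97347987] 24.76940680336387
the job is handed in; nothing more can be done
23.475 None
```

The job is handed in: the handset lies home in the cradle, let go, and the fingertips are holding the paging key fully down at about 13 N, held for over 4 s before hand-in; the official verdict was not shown.

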